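# Strip the mould-casting bed and sort the handed dogs

## Robot

A 6-joint arm with a two-finger parallel gripper is mounted at the origin on the work surface. World frame = base frame: x ahead of the robot, y to its left, z up, the work surface at z = 0. Lengths are in m, angles in rad, forces in N, time in s.
With the tool pointing down it reaches from about 0.35 to 0.975 m from the base axis. Payload 4.9 kg.
Tool frame: the origin (TCP) lies at the very end of the fingers, on their centre line; the grasp point (between the pads) lies 19 mm behind it; z points along the fingers, y is the line along which they close (so a half turn about z gives the same grasp; the last joint's range is limited). The gripper opens to 85 mm and grips with 20 to 120 N. Pads are 22 mm wide; open, the fingers measure 114 mm over their backs; the gripper's body (76 mm by 85 mm) begins 54 mm behind the grasp point. The pads swing forward as they close: fully open they stand 13 mm farther back than shut.
Start: joints at [-1.413, 0.053, 1.613, -0, 1.476, -0.119], TCP at [0.171, -0.601, 0.231] pointing down, gripper open.
Joint ranges: [-3.01, 3.01], [-1.01, 2.22], [0.06, 2.58], [-1.02, 4.17], [0.09, 2.62], [-3.14, 3.14]. Speed limits (rad/s): [2.57, 2.57, 3.14, 3.14, 3.14, 3.14].

## Interface

Orientations are given as a rotation vector (axis times angle).
In Python, from station import ctrl gives the robot as it stands.
- The arm moves only by the tool jog_arm, never from a script. Its argument "plan" is a list of rows, each a list of 7 numbers: the shift along the tool's x, y, z in units of 0.02 m (1.0 is 0.02 m), then the turn, a rotation vector about the tool's x, y, z in units of 45 degrees (1.0 is 45 degrees), then the opening, from -1 (shut) to 1 (fully open). A call has 1 to 8 rows; each row shifts and turns the commanded pose from where the row before left it, along the tool's axes as they then stand; what a row does not reach is not made up. A row lasts 1/10 s, in which the tool goes at most 50 mm and 8.59 degrees, less where a joint would pass 70% of its speed; a pose out of reach is approached as far as the arm can. A call with a number of a shift or a turn outside -1 to 1 is refused whole. A call with a gripper value outside its range is refused whole. The fingers move at their own pace and stop on an object; "grip_force" is the grip in N (left out, the last holds). Time passes only in rows, so rows that do not move let the fingers close. It gives the time, the measured TCP pose, the force, the opening and the grip force at its end, in the units of the state.
- ctrl.get_obs(): the state, without advancing time (a new reading comes with each control period).
- ctrl.get_image(name): name is "side" or "top"; returns (picture, depth): 400x640x3 uint8, red, green, blue; 400x640 float32, m along the optical axis (not along the pixel's ray), 0 where there is no reading.
- ctrl.camera_info(name): a dict with "camera_matrix" (3x3 intrinsics, pixels), "rvec" (rotation vector, rad) and "tvec" (3), from world to camera coordinates, as OpenCV has them. Camera axes: x right, y down, z forward; pixel columns grow to the right and rows downward; lengths in m; the calibration is good to about 2 mm. A picture is of the moment at which its call begins. camera_info takes no time and is no camera call.
- ctrl.finish_job(): hands the job in; it is judged then, once.
The state is a dict: "t": time; "q": joint angles; "dq": joint speeds; "effort": joint torques, N m; "tool_pos": TCP position; "tool_rot": TCP orientation; "contact_force": force on the tool from outside, world axes, zero at the start; "wrist_torque": the same for the moment, N m; "opening": finger opening in m; "grip_force": force on a finger pad.
Only numpy, scipy, OpenCV 4.12 (cv2) and the standard library are available. Lean on these libraries where they do the work, as an engineer would, in place of code of your own. Each camera call takes 0.05 s, during which the arm holds its last target. There are 200 camera calls.

## Task

Strip the three corner dogs off the casting bed: run each dog along its T-slot, keeping it upright and without forcing or tipping it, until its key comes up against the end of the lift-out well, lift it out there, and put it in the bin of its own hand - left-hand dogs in the bin that has the left-hand specimen dog beside it, right-hand dogs in the other. Leave all the other things on the bench and on the bed where they are.

Things in the scene. Friction and masses are not known exactly. Their poses are not given: they have to be found in the camera images.
- bed: aluminium T-slotted casting bed, fixed, 170 (x) x 300 (y) mm (all sizes here in mm). Origin: centre of its underside, z up; top at z 42. Two T-slots along y, at x -40 and x +40: 14 wide between 10 thick lips, over a channel 30 wide, 10 high. Both are closed at both ends by end walls 14 thick. Two dogs stand in one slot, one in the other, in any arrangement.
- well_near (a point): centre of the lift-out well of the slot at bed x -40, level with the bed's top; axes as the bed. The lips are cut away here over 34 (y) x 30 (x), right up to the end wall at the bed's -y end. A dog's 30 long key comes up only inside the well: from touching that wall to 4 mm off it.
- well_far (a point): centre of the like well, at the same -y end, of the slot at bed x +40. In a well nothing holds the key down, so a dog pushed on against the end wall tips over its key; up to there it slides freely, with a friction of 1 to 3 N
- dog_a: Left-hand corner dog, cast grey aluminium, 0.24 kg: seen from the side its flange stands out to, the flange is at the left end. Origin: under its base, over the slot's midline; x along the slot, y to the flange side, z up. Base 60 (x) x 50 (y -22..28) x 10; upright plate 60 x 10 thick at y = 0, top at z 70; flange 10 thick at x 20..30, out to y 28, as tall.
- dog_b: Right-hand corner dog, cast grey aluminium, 0.24 kg: seen from the side its flange stands out to, the flange is at the right end. Origin: under its base, over the slot's midline; x along the slot, y to the flange side, z up. Base 60 (x) x 50 (y -22..28) x 10; upright plate 60 x 10 thick at y = 0, top at z 70; flange 10 thick at x -30..-20, out to y 28, as tall.
- dog_c: Left-hand corner dog, cast grey aluminium, 0.24 kg: seen from the side its flange stands out to, the flange is at the left end. Origin: under its base, over the slot's midline; x along the slot, y to the flange side, z up. Base 60 (x) x 50 (y -22..28) x 10; upright plate 60 x 10 thick at y = 0, top at z 70; flange 10 thick at x 20..30, out to y 28, as tall. Stands turned about.
- dog_a_grip (a point): a good grip on dog_a: on the middle of its 10 mm upright plate, 45 above the underside of the base, 5 mm from the dog's middle away from the flange; axes as the dog (close across y). Under each dog's base a steel T-key rides in the slot: 30 long, neck 9 wide, head 24 wide, 18.5 high in all.
- dog_b_grip (a point): a good grip on dog_b: on the middle of its 10 mm upright plate, 45 above the underside of the base, 5 mm from the dog's middle away from the flange; axes as the dog (close across y). Each dog's key is screwed fast anywhere up to 12 mm either way along x from the dog's middle; hidden in the slot, it has to be felt.
- dog_c_grip (a point): a good grip on dog_c: on the middle of its 10 mm upright plate, 45 above the underside of the base, 5 mm from the dog's middle away from the flange; axes as the dog (close across y). dog_c stands with its flange side to the bed's -x, dog_a and dog_b to its +x.
- bin_left: open grey plastic bin for the left-hand dogs, outside 190 (x) x 140 (y) x 64 high, walls 5, fixed on an 18 thick plywood board 300 x 150. Origin: underside of the board below the bin's middle, z up; rim at z 82. One bin stands on each side of the bed; which is where changes.
- bin_right: open grey plastic bin for the right-hand dogs, outside 190 (x) x 140 (y) x 64 high, walls 5, fixed on an 18 thick plywood board 300 x 150. Origin: underside of the board below the bin's middle, z up; rim at z 82. One bin stands on each side of the bed; which is where changes.
- bin_left_specimen (a point): foot of the specimen left-hand dog screwed upright on the board beyond the bin (148 in the bin's +x), flange side to +x, 70 high; it marks the bin as that for left-hand dogs. Not to be taken.
- bin_right_specimen (a point): foot of the specimen right-hand dog screwed upright on the board beyond the bin (148 in the bin's +x), flange side to +x, 70 high; it marks the bin as that for right-hand dogs. Not to be taken.
- bin_left_floor (a point): centre of the inner floor of that bin, 23 above the origin; inside 180 (x) x 130 (y), 59 deep; axes as the bin
- bin_right_floor (a point): centre of the inner floor of that bin, 23 above the origin; inside 180 (x) x 130 (y), 59 deep; axes as the bin
- mould: half of a plaster mould, white block 120 x 170 x 60 with a hollow; bystander. Origin: centre of its underside
- casting_board_1: a flat faced board 240 x 70 x 12.5, lying; bystander. Origin: centre of its underside, x along it
- casting_board_2: a second such board, 240 x 70 x 12.5, lying on the first; bystander. Origin as the first
- soap_jar: an amber glass jar with white cap, 68 across, 100 high; bystander. Origin: centre of its underside
- soap_brush: a brush 190 long, lying; bystander. Origin: near its middle, x along it
- water_cup: a glazed cup 72 across, 70 high; bystander. Origin: centre of its underside
- wood_knife: a flat wooden modelling knife 130 x 13 x 5, lying along the bed between its slots; bystander. Origin: centre of its underside, x along it

How it is judged:
By the outcome, as a careful person would: the job done as asked, in the order asked, and still so for the second after the job is handed in, with the robot touching nothing.
It also fails if it takes over 72 s, if anything falls off the work surface, if the arm or the gripper's body presses on something with over 40 N, if the wrist force passes 120 N, or if a joint passes its speed limit or range.

## Working session

There is one attempt and no reset: what is moved stays moved. The work goes in short steps, Python scripts to look and compute and a tool call to move; the robot and the scene stay as the last step left them, time stands still between calls to the robot, and variables do not carry over. Pictures are saved under pics/ and viewed, at most 10 in all, crops included, and the job is handed in when it is done.

Besides the shell and the picture viewer there is one more tool, called by a JSON object that holds its "method" and its "body". jog_arm: Moves the arm, as the interface text tells. Shifts and turns lie within -1 to 1; 1 stands for 0.02 m of shift or 45 degrees of turn. Its arguments: {"type":"object","properties":{"plan":{"type":"array"},"grip_force":{"type":"number"}},"required":["plan"]}

```bash
mkdir -p pics; ls
cat > h.py <<'E'
import numpy as np, cv2
from station import ctrl
def cam(n):
    i=ctrl.camera_info(n); R=cv2.Rodrigues(np.array(i['rvec'],float))[0]
    return np.array(i['camera_matrix']),R,np.array(i['tvec'],float).ravel()
def cloud(n,d):
    K,R,t=cam(n); v,u=np.mgrid[:d.shape[0],:d.shape[1]]
    p=np.stack([(u-K[0,2])/K[0,0]*d,(v-K[1,2])/K[1,1]*d,d],-1)
    return (p-t)@R
def ray(n,u,v,z):
    K,R,t=cam(n); c=-R.T@t; r=R.T@np.linalg.inv(K)@np.array([u,v,1.]); return c+r*(z-c[2])/r[2]
E
python3 - <<'E'
from h import *
for n in('top','side'):
    im,d=ctrl.get_image(n); np.savez('pics/%s0.npz'%n,im=im,d=d); cv2.imwrite('pics/%s0.png'%n,im[...,::-1])
    K,R,t=cam(n); print(n,K[0,0],-R.T@t,(R[2]))
o=ctrl.get_obs(); print(o)
E
```

```text
pics
top 499.86082213338676 [ 0.36372244 -0.01908409  1.15438895] [ 0.19586301  0.01564374 -0.98050648]
side 500.60576718875285 [ 0.52370195 -0.98518056  0.64148399] [ 0.03396742  0.87347439 -0.48568375]
{'t': 0.1, 'q': array([-1.41297078e+00,  5.32896556e-02,  1.61413238e+00, -1.19700081e-05,
        1.47602087e+00, -1.19003740e-01]), 'dq': array([-0.00034955, -0.00042205, -0.00347628, -0.00049419,  0.00238694,
       -0.00052658]), 'effort': array([ 6.47475772e-04, -3.94903100e+01, -3.71365786e+01, -1.44119854e-04,
        3.88187109e-03, -1.29580391e-05]), 'tool_pos': array([ 0.17072332, -0.60064962,  0.23020123]), 'tool_rot': array([-3.10971416e+00, -4.33201841e-01,  7.50802561e-05]), 'contact_force': array([ 0.19770594, -0.5239082 , -0.85347391]), 'wrist_torque': array([-0.00869706, -0.00917851,  0.02052628]), 'grip_force': 0.0, 'opening': 0.08491102896755529}
```

View pics/top0.png

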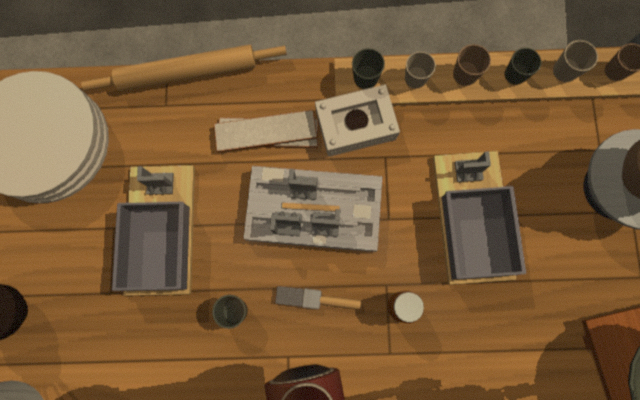

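View pics/side0.png

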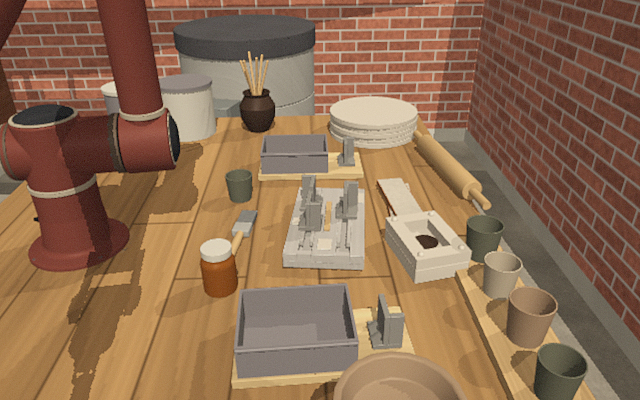

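The top view shows the bed at (315,208), with the dogs at about (300,183), (285,222) and (323,222), the bins at (150,248) and (482,235), and the specimens at (155,180) and (470,168). Next I'll zoom in.

Run:
```python
from h import *
a=np.load('pics/top0.npz'); im=a['im'][...,::-1]
b=np.load('pics/side0.npz')['im'][...,::-1]
r=lambda c,s:cv2.resize(c,s,interpolation=cv2.INTER_CUBIC)
top=r(im[160:260,235:395],(560,350))
sd=r(b[165:275,275:375],(240,264))
s1=r(im[150:210,115:205],(300,200)); s2=r(im[145:205,430:520],(300,200))
out=np.zeros((560,800,3),np.uint8)
out[:350,:560]=top; out[:264,560:]=sd; out[355:555,:300]=s1; out[355:555,310:610]=s2
out[355:555,615:800]=r(b[285:360,355:415],(185,200))
cv2.imwrite('pics/z1.png',np.clip(out*1.5,0,255).astype(np.uint8))
P=cloud('top',a['d']); 
# bed top plane
Z=P[...,2]; m=np.zeros(Z.shape,bool); m[160:260,235:395]=1
m&=(abs(Z-.042)<.006)
m=cv2.morphologyEx(m.astype(np.uint8),cv2.MORPH_OPEN,np.ones((2,2)))>0
n,l,st,ce=cv2.connectedComponentsWithStats(m.astype(np.uint8))
print(np.median(Z[m]),st[:6])
q=P[m][:,:2].astype(np.float32); print('bed',cv2.minAreaRect(q))
for x0,x1,y0,y1,nm in((235,395,160,260,'dogs'),(115,205,150,210,'spL'),(430,520,145,205,'spR')):
    mm=np.zeros(Z.shape,np.uint8); lim=(.095,.125) if nm=='dogs' else (.07,.1)
    mm[y0:y1,x0:x1]=((Z>lim[0])&(Z<lim[1]))[y0:y1,x0:x1]
    n,l,st,ce=cv2.connectedComponentsWithStats(mm)
    for k in range(1,n):
        if st[k,4]>15:
            q=P[l==k]; print(nm,st[k],q.mean(0),q[:,2].max(),cv2.minAreaRect(q[:,:2].astype(np.float32)))
for x0,x1,y0,y1 in((105,200,190,300),(435,530,180,290)):
    mm=np.zeros(Z.shape,bool); mm[y0:y1,x0:x1]=(abs(Z-.082)<.004)[y0:y1,x0:x1]
    n,l,st,ce=cv2.connectedComponentsWithStats(mm.astype(np.uint8)); k=1+st[1:,4].argmax()
    q=P[l==k]; print('bin',np.median(q[:,2]),cv2.minAreaRect(q[:,:2].astype(np.float32)))
```

```text
0.043090835328001266 [[     0      0    640    400 249551]
 [   245    167    138     85   6437]
 [   300    206      2      2      4]
 [   323    208      2      2      4]
 [   331    208      2      2      4]]
bed ((0.516627848148346, 0.016692429780960083), (0.304170697927475, 0.2948817312717438), 83.03728485107422)
dogs [288 169  28  19 229] [0.61811308 0.03990821 0.11075715] 0.11908109310079634 ((0.6251972317695618, 0.03386132791638374), (0.059100646525621414, 0.033066343516111374), 82.87599182128906)
dogs [311 209  29  17 216] [ 0.53090689 -0.01755297  0.11142556] 0.1173729143268153 ((0.5387983322143555, -0.013032080605626106), (0.059246134012937546, 0.03302031010389328), 85.75483703613281)
dogs [270 215  30  17 225] [0.53359821 0.0794821  0.11128804] 0.11818151180053998 ((0.5278046727180481, 0.07363076508045197), (0.06039432808756828, 0.032728005200624466), 85.35826873779297)
spL [137 167  29  16 249] [0.64517926 0.37716493 0.08575831] 0.09400093787053905 ((0.6518319249153137, 0.3716631531715393), (0.06319060176610947, 0.03226498141884804), 87.96598815917969)
spL [117 202  67   8 270] [0.58372589 0.3700136  0.08104609] 0.08828106587012023 ((0.5810562968254089, 0.3727193772792816), (0.14957858622074127, 0.016790064051747322), 87.69564819335938)
spR [461 152  30  18 252] [ 0.65067438 -0.35312746  0.08575372] 0.09489686235587924 ((0.6580939888954163, -0.3476095199584961), (0.034448765218257904, 0.06095227971673012), 1.8118611574172974)
spR [445 186  71  19 363] [ 0.58396272 -0.35853532  0.08132747] 0.08885458828263991 ((0.5766426920890808, -0.3512265980243683), (0.04096568375825882, 0.14932702481746674), 0.4890957772731781)
bin 0.08211409064693785 ((0.4935239851474762, 0.3730835020542145), (0.14921317994594574, 0.1902843415737152), 89.2709732055664)
bin 0.08255841165179201 ((0.49955499172210693, -0.35426580905914307), (0.19056954979896545, 0.1493615061044693), 2.39620304107666)
```

View pics/z1.png

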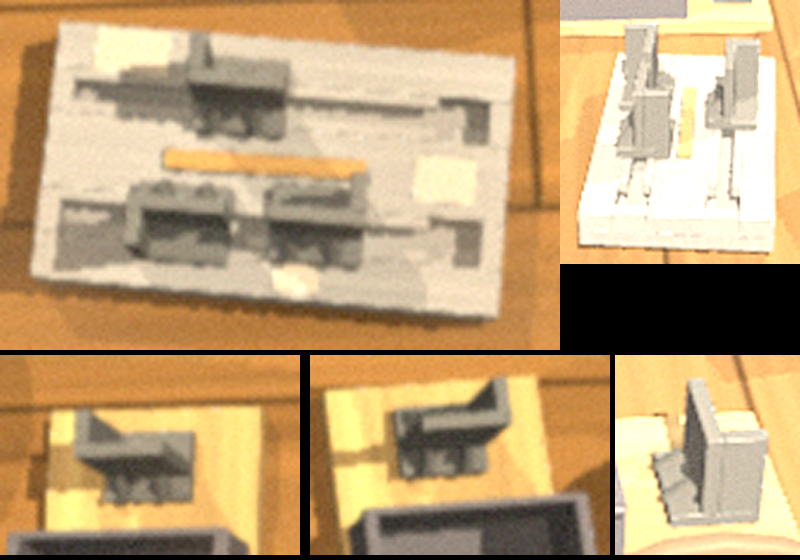

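The wells are at the image-right end (world -y). The flange ends show the specimen at y≈-0.35 is left-hand, so that bin is for left-hand dogs. The dog at (323,222) is dog_a, (285,222) is dog_c, and (300,183) is dog_b.

Run:
```python
from h import *
c=[ray('top',235+u/3.5,160+v/3.5,.042)[:2] for u,v in((62,22),(515,58),(32,277),(497,318))]
tl,tr,bl,br=c; ey=(tl-tr+bl-br); ey/=np.linalg.norm(ey); ex=np.array([ey[1],-ey[0]])
print('bed',np.mean(c,0),'L',np.linalg.norm(tl-tr),np.linalg.norm(bl-br),'W',np.linalg.norm(tl-bl),np.linalg.norm(tr-br),'yaw',np.degrees(np.arctan2(-ey[0],ey[1])))
C=np.mean(c,0)
for n,p,s in(('a',(.5388,-.0130),1),('c',(.5278,.0736),-1),('b',(.6252,.0339),1)):
    p=np.array(p)-s*.0115*ex; d=p-C
    g=p-s*0*ex+(.005*ey if n=='a' else -.005*ey)
    print(n,p,'in bed',d@ex,d@ey,'grip',g)
for s in(-1,1): print('well',C+s*.04*ex-.119*ey)
print('ex',ex)
```

```text
bed [0.57139525 0.01241688] L 0.29857668770143425 0.2979857023673982 W 0.16955821093390772 0.1704388983958041 yaw -6.805059931136956
a [ 0.52738102 -0.01163735] in bed -0.04085393368973227 -0.02910008376916345 grip [ 0.52797348 -0.00667257]
c [0.53921898 0.07223735] in bed -0.039037816889742644 0.05558641511093145 grip [0.53862652 0.06727257]
b [0.61378102 0.03526265] in bed 0.039380123620224146 0.027707187311065667 grip [0.61318856 0.03029788]
well [ 0.51757654 -0.10100511]
well [ 0.59701295 -0.11048444]
ex [ 0.99295505 -0.11849166]
```

{"method": "jog_arm", "body": {"plan": [[1, 0, 0, 0, 0, -0.187, 0], [1, 0, 0, 0, 0, -0.187, 0], [1, 0, 0, 0, 0, -0.187, 0], [1, 0, 0, 0, 0, -0.187, 0], [1, 0, 0, 0, 0, -0.187, 0], [1, 0, 0, 0, 0, -0.187, 0], [1, 0, 0, 0, 0, -0.187, 0], [1, 0, 0, 0, 0, -0.187, 0]], "grip_force": 40}}

```text
t: 0.9
tool_pos: [0.2774, -0.4927, 0.2306]
tool_rot: [-2.342, -2.092, -0.001]
contact_force: [0.3, -0.3, 1.2]
opening: 0.0424
grip_force: 0.0
```

{"method": "jog_arm", "body": {"plan": [[1, 0.4, 0, 0, 0, 0, 0], [1, 0.4, 0, 0, 0, 0, 0], [1, 0.4, 0, 0, 0, 0, 0], [1, 0.4, 0, 0, 0, 0, 0], [1, 0.4, 0, 0, 0, 0, 0], [1, 0.4, 0, 0, 0, 0, 0], [1, 0.4, 0, 0, 0, 0, 0], [1, 0.4, 0, 0, 0, 0, 0]]}}

```text
t: 1.7
tool_pos: [0.3597, -0.3414, 0.2307]
tool_rot: [-2.349, -2.085, -0.0]
contact_force: [0.1, -0.4, 0.0]
opening: 0.0425
grip_force: 0.0
```

{"method": "jog_arm", "body": {"plan": [[1, 0.4, 0, 0, 0, 0, 0], [1, 0.4, 0, 0, 0, 0, 0], [1, 0.4, 0, 0, 0, 0, 0], [1, 0.4, 0, 0, 0, 0, 0], [1, 0.4, 0, 0, 0, 0, 0], [1, 0.4, 0, 0, 0, 0, 0], [1, 0.4, 0, 0, 0, 0, 0], [1, 0.4, 0, 0, 0, 0, 0]]}}

```text
t: 2.5
tool_pos: [0.4422, -0.1902, 0.2308]
tool_rot: [-2.349, -2.085, 0.0]
contact_force: [0.3, 0.0, 0.1]
opening: 0.0433
grip_force: 0.0
```

```bash
cat >> h.py <<'E'
TG=dict(a=[.528,-.0067,.068],c=[.5386,.0673,.068],b=[.6132,.0303,.068])
def togo(p,yaw=83.2):
    o=ctrl.get_obs(); R=cv2.Rodrigues(np.array(o['tool_rot']))[0]
    print('t',round(o['t'],2),'pos',o['tool_pos'].round(4),'tilt',R[2].round(4),'F',o['contact_force'].round(1),'op',round(o['opening'],4),'gf',round(o['grip_force'],1))
    d=R.T@(np.array(p)-o['tool_pos'])
    y=np.degrees(np.arctan2(R[1,0],R[0,0])); print('units',(d/.02).round(3),'yaw',y.round(2),'turnz',((y-yaw+180)%360-180)/45)
E
python3 -c "
from h import *
togo(TG['a'])"
```

```text
t 2.5 pos [ 0.4422 -0.1902  0.2308] tilt [ 3.e-04 -7.e-04 -1.e+00] F [0.3 0.  0.1] op 0.0433 gf 0.0
units [9.618 3.175 8.14 ] yaw 83.18 turnz -0.000449591525773485
```

{"method": "jog_arm", "body": {"plan": [[1, 0.33, 0.5, 0, 0, 0, 0], [1, 0.33, 0.5, 0, 0, 0, 0], [1, 0.33, 0.5, 0, 0, 0, 0], [1, 0.33, 0.5, 0, 0, 0, 0], [1, 0.33, 0.5, 0, 0, 0, 0], [1, 0.33, 0.5, 0, 0, 0, 0], [1, 0.33, 0.5, 0, 0, 0, 0], [1, 0.33, 0.5, 0, 0, 0, 0]]}}

```text
t: 3.3
tool_pos: [0.5135, -0.0377, 0.1504]
tool_rot: [-2.349, -2.085, 0.001]
contact_force: [0.4, 0.5, 0.2]
opening: 0.0422
grip_force: 0.0
```

{"method": "jog_arm", "body": {"plan": [[0.8, 0.27, 0, 0, 0, 0, 0], [0.8, 0.27, 0, 0, 0, 0, 0], [0, 0, 0, 0, 0, 0, 0], [0, 0, 0, 0, 0, 0, 0]]}}

```text
t: 3.7
tool_pos: [0.5277, -0.0082, 0.1509]
tool_rot: [-2.349, -2.086, 0.001]
contact_force: [0.2, 0.3, 0.2]
opening: 0.0428
grip_force: 0.0
```

```bash
python3 -c "
from h import *
togo(TG['a'])
b=[]
for n,s in (('top',(slice(150,260),slice(230,400))),('side',(slice(120,290),slice(230,400)))):
    im,d=ctrl.get_image(n); c=im[s][...,::-1]; b.append(cv2.resize(c,(390,int(390*c.shape[0]/c.shape[1])),interpolation=cv2.INTER_CUBIC))
H=max(x.shape[0] for x in b); b=[cv2.copyMakeBorder(x,0,H-x.shape[0],0,5,0) for x in b]
cv2.imwrite('pics/p2.png',np.clip(np.hstack(b)*1.4,0,255).astype(np.uint8))
"
```

```text
t 3.7 pos [ 0.5277 -0.0082  0.1509] tilt [-4.e-04 -9.e-04 -1.e+00] F [0.2 0.3 0.2] op 0.0428 gf 0.0
units [0.077 0.008 4.145] yaw 83.22 turnz 0.00044420172483544066
```

View pics/p2.png

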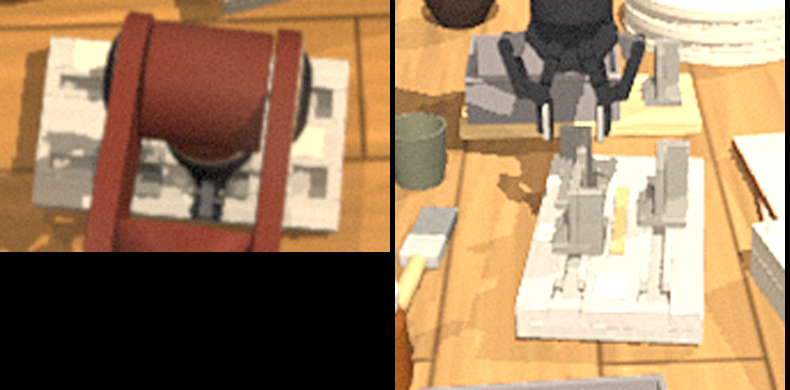

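The side view shows the fingertips at (545,135) and (602,135), on either side of the plate line of dog_a. Descending to grip.

{"method": "jog_arm", "body": {"plan": [[0.08, 0, 0.8, 0, 0, 0, 0], [0, 0, 0.8, 0, 0, 0, 0], [0, 0, 0.8, 0, 0, 0, 0], [0, 0, 0.8, 0, 0, 0, 0], [0, 0, 0.8, 0, 0, 0, 0], [0, 0, 0.1, 0, 0, 0, 0], [0, 0, 0, 0, 0, 0, 0]]}}

```text
t: 4.5
tool_pos: [0.5272, -0.0065, 0.0677]
tool_rot: [-2.348, -2.084, 0.003]
contact_force: [0.2, -0.1, -0.6]
opening: 0.0427
grip_force: 0.0
```

{"method": "jog_arm", "body": {"plan": [[0, 0, 0, 0, 0, 0, -0.5], [0, 0, 0, 0, 0, 0, -0.65], [0, 0, 0, 0, 0, 0, -0.8], [0, 0, 0, 0, 0, 0, -1], [0, 0, 0, 0, 0, 0, -1]], "grip_force": 30}}

```text
t: 5.0
tool_pos: [0.529, -0.0066, 0.0703]
tool_rot: [2.349, 2.085, 0.002]
contact_force: [-0.2, 0.0, 3.4]
opening: 0.0097
grip_force: 29.9
```

{"method": "jog_arm", "body": {"plan": [[-0.3, 0, 0, 0, 0, 0, -1], [-0.5, 0, 0, 0, 0, 0, -1], [-0.5, 0, 0, 0, 0, 0, -1], [-0.2, 0, 0, 0, 0, 0, -1], [0, 0, 0, 0, 0, 0, -1]]}}

```text
t: 5.5
tool_pos: [0.5255, -0.0373, 0.0703]
tool_rot: [2.349, 2.083, 0.002]
contact_force: [1.9, 1.7, 6.1]
opening: 0.0096
grip_force: 30.3
```

```bash
python3 -c "
from h import *
togo([.5280+.0006-.118*.104,-.0067-.104*.993,.068])"
```

```text
t 5.5 pos [ 0.5255 -0.0373  0.0703] tilt [-1.e-04  2.e-03 -1.e+00] F [1.9 1.7 6.1] op 0.0096 gf 30.3
units [-3.662 -0.021  0.115] yaw 83.13 turnz -0.0016498158442648976
```

{"method": "jog_arm", "body": {"plan": [[-0.3, 0.03, -0.1, 0, 0, 0, -1], [-0.5, 0.02, 0, 0, 0, 0, -1], [-0.5, 0, 0, 0, 0, 0, -1], [-0.5, 0, 0, 0, 0, 0, -1], [-0.2, 0, 0, 0, 0, 0, -1], [0, 0, 0, 0, 0, 0, -1]]}}

```text
t: 6.1
tool_pos: [0.5206, -0.077, 0.0709]
tool_rot: [-2.351, -2.083, 0.001]
contact_force: [-0.4, -0.9, -1.7]
opening: 0.0095
grip_force: 29.2
```

```bash
python3 -c "
from h import *
togo([.5280+.0006-.118*.104,-.0067-.104*.993,.068])"
```

```text
t 6.1 pos [ 0.5206 -0.077   0.0709] tilt [ 0.e+00 -7.e-04 -1.e+00] F [-0.4 -0.9 -1.7] op 0.0095 gf 29.2
units [-1.662 -0.014  0.147] yaw 83.1 turnz -0.002209616533298231
```

{"method": "jog_arm", "body": {"plan": [[-0.1, 0, 0, 0, 0, 0, -1], [-0.1, 0, 0, 0, 0, 0, -1], [-0.1, 0, 0, 0, 0, 0, -1], [-0.08, 0, 0, 0, 0, 0, -1]]}}

```text
t: 6.5
tool_pos: [0.5201, -0.0837, 0.0713]
tool_rot: [2.349, 2.086, 0.0]
contact_force: [-1.3, 0.1, -1.6]
opening: 0.0097
grip_force: 29.2
```

```bash
python3 -c "
from h import *
togo([.5280+.0006-.118*.104,-.0067-.104*.993,.068])"
```

```text
t 6.5 pos [ 0.5201 -0.0837  0.0713] tilt [-0.e+00  1.e-04 -1.e+00] F [-1.3  0.1 -1.6] op 0.0097 gf 29.2
units [-1.326 -0.032  0.167] yaw 83.2 turnz 1.8961260290476882e-06
```

{"method": "jog_arm", "body": {"plan": [[-0.05, 0, 0.02, 0, 0, 0, -1], [-0.05, 0, 0.02, 0, 0, 0, -1], [-0.05, 0, 0, 0, 0, 0, -1]]}}

```text
t: 6.8
tool_pos: [0.5196, -0.0867, 0.0704]
tool_rot: [-2.349, -2.085, 0.0]
contact_force: [-0.3, 0.3, -1.7]
opening: 0.0096
grip_force: 29.2
```

{"method": "jog_arm", "body": {"plan": [[-0.05, 0, 0, 0, 0, 0, -1], [-0.05, 0, 0, 0, 0, 0, -1], [-0.05, 0, 0, 0, 0, 0, -1]]}}

```text
t: 7.1
tool_pos: [0.5196, -0.088, 0.0708]
tool_rot: [-2.348, -2.083, -0.005]
contact_force: [-1.0, 8.4, 2.1]
opening: 0.0098
grip_force: 29.8
```

{"method": "jog_arm", "body": {"plan": [[0.06, 0, 0, 0, 0, 0, -1], [0.06, 0, 0, 0, 0, 0, -1], [0, 0, 0, 0, 0, 0, -1]]}}

```text
t: 7.4
tool_pos: [0.5197, -0.0876, 0.0705]
tool_rot: [2.349, 2.085, -0.001]
contact_force: [-0.4, 0.5, -1.4]
opening: 0.0099
grip_force: 29.3
```

{"method": "jog_arm", "body": {"plan": [[0, 0, -0.05, 0, 0, 0, -1], [0, 0, -0.05, 0, 0, 0, -1], [0, 0, -0.05, 0, 0, 0, -1], [0, 0, 0, 0, 0, 0, -1]]}}

```text
t: 7.8
tool_pos: [0.5198, -0.0875, 0.0738]
tool_rot: [2.349, 2.085, 0.0]
contact_force: [-0.4, -0.2, -1.7]
opening: 0.0096
grip_force: 29.2
```

{"method": "jog_arm", "body": {"plan": [[0, 0, -0.2, 0, 0, 0, -1], [0, 0, -0.3, 0, 0, 0, -1], [0, 0, -0.3, 0, 0, 0, -1], [0, 0, -0.3, 0, 0, 0, -1]]}}

```text
t: 8.2
tool_pos: [0.5199, -0.0874, 0.0964]
tool_rot: [2.349, 2.085, 0.001]
contact_force: [0.7, -0.8, -2.6]
opening: 0.0099
grip_force: 29.2
```

```bash
python3 -c "
from h import *
togo([.5396,-.3543,.165])"
```

```text
t 8.2 pos [ 0.5199 -0.0874  0.0964] tilt [-1.e-04  7.e-04 -1.e+00] F [ 0.7 -0.8 -2.6] op 0.0099 gf 29.2
units [-13.135   2.566  -3.429] yaw 83.18 turnz -0.00045201823553245253
```

{"method": "jog_arm", "body": {"plan": [[-0.3, 0, -0.9, 0, 0, 0, -1], [-0.8, 0.2, -0.9, 0, 0, 0, -1], [-1, 0.2, -0.9, 0, 0, 0, -1], [-1, 0.2, -0.8, 0, 0, 0, -1], [-1, 0.2, 0, 0, 0, 0, -1], [-1, 0.2, 0, 0, 0, 0, -1], [-1, 0.2, 0, 0, 0, 0, -1], [-1, 0.2, 0, 0, 0, 0, -1]]}}

```text
t: 9.0
tool_pos: [0.5307, -0.2326, 0.1661]
tool_rot: [2.349, 2.085, 0.0]
contact_force: [0.3, 0.1, -2.3]
opening: 0.0097
grip_force: 29.4
```

{"method": "jog_arm", "body": {"plan": [[-1, 0.2, 0, 0, 0, 0, -1], [-1, 0.2, 0, 0, 0, 0, -1], [-1, 0.2, 0, 0, 0, 0, -1], [-1, 0.2, 0, 0, 0, 0, -1], [-1, 0.2, 0, 0, 0, 0, -1], [-1, 0.2, 0, 0, 0, 0, -1], [0, 0.1, 0, 0, 0, 0, -1], [0, 0, 0, 0, 0, 0, -1]]}}

```text
t: 9.8
tool_pos: [0.5422, -0.3545, 0.1652]
tool_rot: [-2.35, -2.084, -0.001]
contact_force: [-0.1, 0.8, -2.5]
opening: 0.0093
grip_force: 29.4
```

```bash
python3 -c "
from h import *
togo([.5396,-.3543,.074])"
```

```text
t 9.8 pos [ 0.5422 -0.3545  0.1652] tilt [ 8.e-04 -3.e-04 -1.e+00] F [-0.1  0.8 -2.5] op 0.0093 gf 29.4
units [-0.01  -0.13   4.562] yaw 83.13 turnz -0.001472308563038243
```

{"method": "jog_arm", "body": {"plan": [[0, -0.1, 0.8, 0, 0, 0, -1], [0, 0, 0.9, 0, 0, 0, -1], [0, 0, 0.9, 0, 0, 0, -1], [0, 0, 0.9, 0, 0, 0, -1], [0, 0, 0.6, 0, 0, 0, -1], [0, 0, 0.3, 0, 0, 0, -1], [0, 0, 0.1, 0, 0, 0, -1], [0, 0, 0, 0, 0, 0, -1]]}}

```text
t: 10.6
tool_pos: [0.5404, -0.3539, 0.0757]
tool_rot: [2.349, 2.085, 0.0]
contact_force: [-0.3, -0.4, -2.4]
opening: 0.0098
grip_force: 29.4
```

{"method": "jog_arm", "body": {"plan": [[0, 0, 0.06, 0, 0, 0, -1], [0, 0, 0.06, 0, 0, 0, -1], [0, 0, 0, 0, 0, 0, -1]]}}

```text
t: 10.9
tool_pos: [0.5403, -0.3538, 0.0735]
tool_rot: [2.349, 2.085, 0.0]
contact_force: [-0.5, 0.3, -2.0]
opening: 0.0099
grip_force: 29.4
```

{"method": "jog_arm", "body": {"plan": [[0, 0, 0.06, 0, 0, 0, -1], [0, 0, 0.06, 0, 0, 0, -1], [0, 0, 0, 0, 0, 0, -0.7], [0, 0, 0, 0, 0, 0, -0.4], [0, 0, 0, 0, 0, 0, 0], [0, 0, 0, 0, 0, 0, 0], [0, 0, 0, 0, 0, 0, 0]]}}

```text
t: 11.6
tool_pos: [0.5403, -0.3537, 0.0709]
tool_rot: [2.349, 2.085, 0.0]
contact_force: [-0.0, 0.2, -0.3]
opening: 0.0429
grip_force: 0.0
```

{"method": "jog_arm", "body": {"plan": [[0, 0, -0.5, 0, 0, 0, 0], [0, 0, -1, 0, 0, 0, 0], [0, 0, -1, 0, 0, 0, 0], [0, 0, -1, 0, 0, 0, 0], [0, 0, -1, 0, 0, 0, 0], [1, -0.1, -0.2, 0, 0, 0, 0], [1, -0.1, 0, 0, 0, 0, 0], [1, -0.1, 0, 0, 0, 0, 0]]}}

```text
t: 12.4
tool_pos: [0.5408, -0.2908, 0.1637]
tool_rot: [-2.348, -2.085, 0.0]
contact_force: [0.3, 0.2, -0.2]
opening: 0.0428
grip_force: 0.0
```

{"method": "jog_arm", "body": {"plan": [[1, -0.1, 0, 0, 0, 0, 0], [1, -0.1, 0, 0, 0, 0, 0], [1, -0.1, 0, 0, 0, 0, 0], [1, -0.1, 0, 0, 0, 0, 0], [1, -0.1, 0, 0, 0, 0, 0], [1, -0.1, 0, 0, 0, 0, 0], [1, -0.1, 0, 0, 0, 0, 0], [1, -0.1, 0, 0, 0, 0, 0]]}}

```text
t: 13.2
tool_pos: [0.5442, -0.1307, 0.1644]
tool_rot: [-2.349, -2.086, 0.0]
contact_force: [-1.0, 0.7, 1.7]
opening: 0.0426
grip_force: 0.0
```

```bash
python3 -c "
from h import *
togo(TG['c'])
b=[]
for n,s in (('top',(slice(150,290),slice(390,560))),('side',(slice(250,400),slice(200,420)))):
    im,d=ctrl.get_image(n); c=im[s][...,::-1]; b.append(cv2.resize(c,(390,int(390*c.shape[0]/c.shape[1])),interpolation=cv2.INTER_CUBIC))
H=max(x.shape[0] for x in b); b=[cv2.copyMakeBorder(x,0,H-x.shape[0],0,5,0) for x in b]
cv2.imwrite('pics/p3.png',np.clip(np.hstack(b)*1.4,0,255).astype(np.uint8))
"
```

```text
t 13.2 pos [ 0.5442 -0.1307  0.1644] tilt [ 1.e-04 -3.e-04 -1.e+00] F [-1.   0.7  1.7] op 0.0426 gf 0.0
units [ 9.795 -1.446  4.823] yaw 83.2 turnz 6.801872413638597e-05
```

View pics/p3.png

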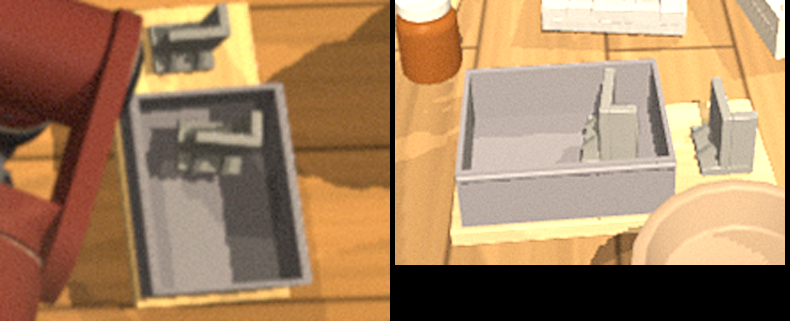

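Dog_a stands upright in the bin at (225,140), and its hand matches the specimen. Next is dog_c.

{"method": "jog_arm", "body": {"plan": [[1, -0.15, 0, 0, 0, 0, 0], [1, -0.15, 0, 0, 0, 0, 0], [1, -0.15, 0, 0, 0, 0, 0], [1, -0.15, 0, 0, 0, 0, 0], [1, -0.15, 0, 0, 0, 0, 0], [1, -0.15, 0, 0, 0, 0, 0], [1, -0.15, 0, 0, 0, 0, 0], [1, -0.15, 0, 0, 0, 0, 0]]}}

```text
t: 14.1
tool_pos: [0.5395, 0.0298, 0.1646]
tool_rot: [2.35, 2.085, -0.0]
contact_force: [0.1, 0.3, 0.0]
opening: 0.0428
grip_force: 0.0
```

{"method": "jog_arm", "body": {"plan": [[1, -0.15, 0, 0, 0, 0, 0], [0.8, -0.1, 0, 0, 0, 0, 0], [0, 0, 0.5, 0, 0, 0, 0], [0, 0, 0.5, 0, 0, 0, 0], [0, 0, 0, 0, 0, 0, 0], [0, 0, 0, 0, 0, 0, 0]]}}

```text
t: 14.7
tool_pos: [0.5384, 0.0647, 0.1437]
tool_rot: [-2.35, -2.083, 0.002]
contact_force: [1.2, 0.5, 0.6]
opening: 0.0427
grip_force: 0.0
```

```bash
python3 -c "
from h import *
togo([.5386,.0673,.07])"
```

```text
t 14.7 pos [0.5384 0.0647 0.1437] tilt [-4.0e-04 -1.7e-03 -1.0e+00] F [1.2 0.5 0.6] op 0.0427 gf 0.0
units [ 1.310e-01 -1.000e-03  3.685e+00] yaw 83.12 turnz -0.0018314408627651978
```

{"method": "jog_arm", "body": {"plan": [[0.1, 0, 0.7, 0, 0, 0, 0], [0, 0, 0.8, 0, 0, 0, 0], [0, 0, 0.8, 0, 0, 0, 0], [0, 0, 0.8, 0, 0, 0, 0], [0, 0, 0.5, 0, 0, 0, 0], [0, 0, 0.1, 0, 0, 0, 0], [0, 0, 0, 0, 0, 0, 0]]}}

```text
t: 15.4
tool_pos: [0.539, 0.0675, 0.0702]
tool_rot: [-2.349, -2.085, 0.001]
contact_force: [1.4, -0.3, 0.5]
opening: 0.0427
grip_force: 0.0
```

{"method": "jog_arm", "body": {"plan": [[0, 0, 0, 0, 0, 0, -0.5], [0, 0, 0, 0, 0, 0, -0.65], [0, 0, 0, 0, 0, 0, -0.8], [0, 0, 0, 0, 0, 0, -1], [0, 0, 0, 0, 0, 0, -1], [0, 0, 0, 0, 0, 0, -1]]}}

```text
t: 16.0
tool_pos: [0.5396, 0.0675, 0.0716]
tool_rot: [2.349, 2.085, 0.001]
contact_force: [-3.3, 0.0, 5.5]
opening: 0.0098
grip_force: 31.7
```

```bash
python3 -c "
from h import *
togo([.5386,.0673,.07])"
```

```text
t 16.0 pos [0.5396 0.0675 0.0716] tilt [ 1.e-04  8.e-04 -1.e+00] F [-3.3  0.   5.5] op 0.0098 gf 31.7
units [-0.014 -0.047  0.079] yaw 83.18 turnz -0.00048464847398829784
```

{"method": "jog_arm", "body": {"plan": [[-0.2, -0.03, -0.07, 0, 0, 0, -1], [-0.5, -0.02, 0, 0, 0, 0, -1], [-0.6, 0, 0, 0, 0, 0, -1], [-0.6, 0, 0, 0, 0, 0, -1], [-0.6, 0, 0, 0, 0, 0, -1], [-0.6, 0, 0, 0, 0, 0, -1], [-0.5, 0, 0, 0, 0, 0, -1], [-0.4, 0, 0, 0, 0, 0, -1]]}}

```text
t: 16.8
tool_pos: [0.5284, -0.013, 0.072]
tool_rot: [-2.35, -2.084, 0.0]
contact_force: [-1.1, 1.0, -1.2]
opening: 0.0096
grip_force: 30.6
```

```bash
python3 -c "
from h import *
togo([.5396-.1646*.1185,.0675-.1646*.993,.07])"
```

```text
t 16.8 pos [ 0.5284 -0.013   0.072 ] tilt [-1.e-04 -2.e-04 -1.e+00] F [-1.1  1.  -1.2] op 0.0096 gf 30.6
units [-4.169  0.083  0.099] yaw 83.14 turnz -0.0014035624701578956
```

{"method": "jog_arm", "body": {"plan": [[-0.3, 0.02, 0, 0, 0, 0, -1], [-0.6, 0.02, 0, 0, 0, 0, -1], [-0.6, 0.02, 0, 0, 0, 0, -1], [-0.6, 0.01, 0, 0, 0, 0, -1], [-0.6, 0, 0, 0, 0, 0, -1], [-0.6, 0, 0, 0, 0, 0, -1], [-0.35, 0, 0, 0, 0, 0, -1], [-0.1, 0, 0, 0, 0, 0, -1]]}}

```text
t: 17.6
tool_pos: [0.5211, -0.0874, 0.0721]
tool_rot: [-2.351, -2.084, -0.0]
contact_force: [-0.4, -0.0, -3.0]
opening: 0.0096
grip_force: 30.6
```

```bash
python3 -c "
from h import *
togo([.5396-.1646*.1185,.0675-.1646*.993,.07])"
```

```text
t 17.6 pos [ 0.5211 -0.0874  0.0721] tilt [ 0.  0. -1.] F [-0.4 -0.  -3. ] op 0.0096 gf 30.6
units [-0.43   0.003  0.105] yaw 83.11 turnz -0.0019510082276497087
```

{"method": "jog_arm", "body": {"plan": [[-0.1, 0, 0.02, 0, 0, 0, -1], [-0.1, 0, 0.02, 0, 0, 0, -1], [-0.1, 0, 0, 0, 0, 0, -1]]}}

```text
t: 17.9
tool_pos: [0.5208, -0.0922, 0.0716]
tool_rot: [2.349, 2.086, 0.001]
contact_force: [-0.2, -0.7, -1.0]
opening: 0.0096
grip_force: 30.7
```

{"method": "jog_arm", "body": {"plan": [[-0.05, 0, 0, 0, 0, 0, -1], [-0.05, 0, 0, 0, 0, 0, -1], [-0.05, 0, 0, 0, 0, 0, -1]]}}

```text
t: 18.2
tool_pos: [0.5204, -0.0953, 0.0716]
tool_rot: [2.349, 2.085, 0.001]
contact_force: [-0.3, 0.2, -0.8]
opening: 0.0096
grip_force: 30.8
```

{"method": "jog_arm", "body": {"plan": [[-0.05, 0, 0, 0, 0, 0, -1], [-0.05, 0, 0, 0, 0, 0, -1], [-0.05, 0, 0, 0, 0, 0, -1]]}}

```text
t: 18.5
tool_pos: [0.52, -0.0984, 0.0716]
tool_rot: [2.349, 2.085, 0.001]
contact_force: [0.7, 3.1, -0.3]
opening: 0.0096
grip_force: 31.0
```

{"method": "jog_arm", "body": {"plan": [[-0.05, 0, 0, 0, 0, 0, -1], [-0.05, 0, 0, 0, 0, 0, -1]]}}

```text
t: 18.7
tool_pos: [0.5198, -0.1005, 0.0716]
tool_rot: [2.349, 2.085, 0.001]
contact_force: [0.9, 0.6, -0.9]
opening: 0.01
grip_force: 30.8
```

{"method": "jog_arm", "body": {"plan": [[-0.05, 0, 0, 0, 0, 0, -1], [-0.05, 0, 0, 0, 0, 0, -1], [-0.05, 0, 0, 0, 0, 0, -1]]}}

```text
t: 19.0
tool_pos: [0.5196, -0.1014, 0.0718]
tool_rot: [-2.348, -2.083, -0.006]
contact_force: [0.9, 10.0, 5.1]
opening: 0.0101
grip_force: 31.8
```

{"method": "jog_arm", "body": {"plan": [[0.06, 0, 0, 0, 0, 0, -1], [0.06, 0, 0, 0, 0, 0, -1], [0, 0, 0, 0, 0, 0, -1]]}}

```text
t: 19.3
tool_pos: [0.5197, -0.101, 0.0717]
tool_rot: [2.349, 2.085, 0.0]
contact_force: [0.2, 2.4, 3.6]
opening: 0.0097
grip_force: 31.5
```

{"method": "jog_arm", "body": {"plan": [[0, 0, -0.05, 0, 0, 0, -1], [0, 0, -0.05, 0, 0, 0, -1], [0, 0, -0.05, 0, 0, 0, -1], [0, 0, 0, 0, 0, 0, -1]]}}

```text
t: 19.7
tool_pos: [0.5184, -0.1009, 0.0734]
tool_rot: [-2.348, -2.084, 0.002]
contact_force: [-0.1, 1.5, -3.8]
opening: 0.0093
grip_force: 30.5
```

{"method": "jog_arm", "body": {"plan": [[0.02, 0.03, -0.05, 0, 0, 0, -1], [0, 0, -0.05, 0, 0, 0, -1], [0, 0, 0, 0, 0, 0, -1]]}}

```text
t: 20.0
tool_pos: [0.5203, -0.101, 0.0767]
tool_rot: [2.349, 2.085, -0.0]
contact_force: [-0.7, -0.2, -1.8]
opening: 0.0095
grip_force: 30.6
```

{"method": "jog_arm", "body": {"plan": [[0, 0, -0.3, 0, 0, 0, -1], [0, 0, -0.6, 0, 0, 0, -1], [0, 0, -0.9, 0, 0, 0, -1], [0, 0, -1, 0, 0, 0, -1], [-0.5, 0, -1, 0, 0, 0, -1], [-1, -0.3, -0.7, 0, 0, 0, -1], [-1, -0.3, 0, 0, 0, 0, -1], [-1, -0.3, 0, 0, 0, 0, -1]]}}

```text
t: 20.8
tool_pos: [0.4944, -0.1691, 0.1688]
tool_rot: [2.347, 2.084, 0.002]
contact_force: [0.4, 0.5, -2.9]
opening: 0.0099
grip_force: 30.7
```

{"method": "jog_arm", "body": {"plan": [[-1, -0.3, 0, 0, 0, 0, -1], [-1, -0.3, 0, 0, 0, 0, -1], [-1, -0.3, 0, 0, 0, 0, -1], [-1, -0.2, 0, 0, 0, 0, -1], [-1, 0, 0, 0, 0, 0, -1], [-1, 0, 0, 0, 0, 0, -1], [-1, 0, 0, 0, 0, 0, -1], [-1, 0, 0, 0, 0, 0, -1]]}}

```text
t: 21.6
tool_pos: [0.4531, -0.3255, 0.1676]
tool_rot: [2.348, 2.084, 0.0]
contact_force: [0.2, 1.2, -2.7]
opening: 0.0099
grip_force: 30.6
```

```bash
python3 -c "
from h import *
togo([.463,-.358,.073])"
```

```text
t 21.6 pos [ 0.4531 -0.3255  0.1676] tilt [-0.001   0.0013 -1.    ] F [ 0.2  1.2 -2.7] op 0.0099 gf 30.6
units [-1.55   0.677  4.733] yaw 83.18 turnz -0.0003764742068824489
```

{"method": "jog_arm", "body": {"plan": [[-0.8, 0.4, 0, 0, 0, 0, -1], [-0.6, 0.28, 0, 0, 0, 0, -1], [0, 0, 0.8, 0, 0, 0, -1], [0, 0, 1, 0, 0, 0, -1], [0, 0, 1, 0, 0, 0, -1], [0, 0, 1, 0, 0, 0, -1], [0, 0, 0.5, 0, 0, 0, -1], [0, 0, 0.2, 0, 0, 0, -1]]}}

```text
t: 22.4
tool_pos: [0.4623, -0.3522, 0.0741]
tool_rot: [-2.346, -2.083, 0.0]
contact_force: [0.2, -0.7, -1.7]
opening: 0.0096
grip_force: 30.6
```

{"method": "jog_arm", "body": {"plan": [[0, 0, 0.06, 0, 0, 0, -1], [0, 0, 0.06, 0, 0, 0, -1], [0, 0, 0, 0, 0, 0, -1]]}}

```text
t: 22.7
tool_pos: [0.4637, -0.3541, 0.0749]
tool_rot: [2.348, 2.084, 0.0]
contact_force: [0.3, -0.3, -1.5]
opening: 0.0095
grip_force: 30.6
```

{"method": "jog_arm", "body": {"plan": [[0, 0, 0.08, 0, 0, 0, -1], [0, 0, 0.08, 0, 0, 0, -1], [0, 0, 0, 0, 0, 0, -0.7], [0, 0, 0, 0, 0, 0, -0.4], [0, 0, 0, 0, 0, 0, 0], [0, 0, 0, 0, 0, 0, 0], [0, 0, 0, 0, 0, 0, 0]]}}

```text
t: 23.4
tool_pos: [0.4633, -0.3538, 0.0709]
tool_rot: [2.349, 2.085, 0.0]
contact_force: [-1.1, -0.0, -0.5]
opening: 0.0426
grip_force: 0.0
```

{"method": "jog_arm", "body": {"plan": [[0, 0, -0.5, 0, 0, 0, 0], [0, 0, -1, 0, 0, 0, 0], [0, 0, -1, 0, 0, 0, 0], [0, 0, -1, 0, 0, 0, 0], [0, 0, -1, 0, 0, 0, 0], [1, 0.26, 0, 0, 0, 0, 0], [1, 0.26, 0, 0, 0, 0, 0], [1, 0.26, 0, 0, 0, 0, 0]]}}

```text
t: 24.2
tool_pos: [0.4862, -0.2956, 0.162]
tool_rot: [2.349, 2.084, 0.0]
contact_force: [-0.6, -0.4, -1.1]
opening: 0.0429
grip_force: 0.0
```

{"method": "jog_arm", "body": {"plan": [[1, 0.26, 0, 0, 0, 0, 0], [1, 0.26, 0, 0, 0, 0, 0], [1, 0.26, 0, 0, 0, 0, 0], [1, 0.26, 0, 0, 0, 0, 0], [1, 0.26, 0, 0, 0, 0, 0], [1, 0.26, 0, 0, 0, 0, 0], [1, 0.26, 0, 0, 0, 0, 0], [1, 0.26, 0, 0, 0, 0, 0]]}}

```text
t: 25.0
tool_pos: [0.5466, -0.1413, 0.1617]
tool_rot: [2.349, 2.085, 0.001]
contact_force: [0.8, -0.0, -0.2]
opening: 0.0428
grip_force: 0.0
```

{"method": "jog_arm", "body": {"plan": [[1, 0.26, 0, 0, 0, 0, 0], [1, 0.26, 0, 0, 0, 0, 0], [1, 0.26, 0, 0, 0, 0, 0], [1, 0.26, 0, 0, 0, 0, 0], [1, 0.26, 0, 0, 0, 0, 0], [1, 0.26, 0, 0, 0, 0, 0], [1, 0.26, 0, 0, 0, 0, 0], [1, 0.26, 0, 0, 0, 0, 0]]}}

```text
t: 25.8
tool_pos: [0.6069, 0.0127, 0.1617]
tool_rot: [2.349, 2.085, 0.001]
contact_force: [-0.3, -0.2, -0.8]
opening: 0.0428
grip_force: 0.0
```

```bash
python3 -c "
from h import *
togo([.6132,.0303,.07])
b=[]
for n,s in (('top',(slice(150,290),slice(390,560))),('side',(slice(150,400),slice(200,450)))):
    im,d=ctrl.get_image(n); c=im[s][...,::-1]; b.append(cv2.resize(c,(390,int(390*c.shape[0]/c.shape[1])),interpolation=cv2.INTER_CUBIC))
H=max(x.shape[0] for x in b); b=[cv2.copyMakeBorder(x,0,H-x.shape[0],0,5,0) for x in b]
cv2.imwrite('pics/p4.png',np.clip(np.hstack(b)*1.4,0,255).astype(np.uint8))
"
```

```text
t 25.8 pos [0.6069 0.0127 0.1617] tilt [-0.     0.001 -1.   ] F [-0.3 -0.2 -0.8] op 0.0428 gf 0.0
units [0.911 0.204 4.585] yaw 83.18 turnz -0.00038193055977318283
```

View pics/p4.png

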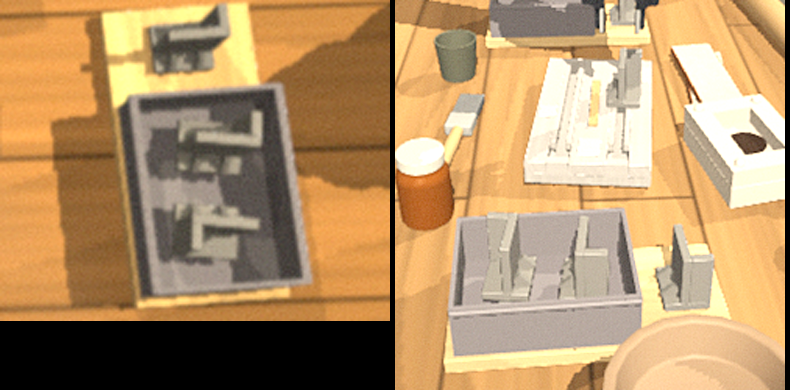

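Both left-hand dogs stand in the left bin, at (225,140) and (210,230) in the crop, and nothing else has moved. Last is dog_b.

{"method": "jog_arm", "body": {"plan": [[0.8, 0.2, 0, 0, 0, 0, 0], [0, 0, 0.5, 0, 0, 0, 0], [0, 0, 0.8, 0, 0, 0, 0], [0, 0, 0.8, 0, 0, 0, 0], [0, 0, 0.8, 0, 0, 0, 0], [0, 0, 0.8, 0, 0, 0, 0], [0, 0, 0.8, 0, 0, 0, 0], [0, 0, 0, 0, 0, 0, 0]]}}

```text
t: 26.7
tool_pos: [0.6099, 0.0273, 0.0667]
tool_rot: [-2.346, -2.082, 0.007]
contact_force: [0.2, -0.3, -0.6]
opening: 0.0428
grip_force: 0.0
```

{"method": "jog_arm", "body": {"plan": [[0, 0, 0, 0, 0, 0, -0.5], [0, 0, 0, 0, 0, 0, -0.65], [0, 0, 0, 0, 0, 0, -0.8], [0, 0, 0, 0, 0, 0, -1], [0, 0, 0, 0, 0, 0, -1], [0, 0, 0, 0, 0, 0, -1]]}}

```text
t: 27.3
tool_pos: [0.6133, 0.0272, 0.072]
tool_rot: [2.348, 2.084, 0.003]
contact_force: [0.1, 0.5, 4.1]
opening: 0.0097
grip_force: 30.5
```

```bash
python3 -c "
from h import *
togo([.6132,.0303,.07])"
```

```text
t 27.3 pos [0.6133 0.0272 0.072 ] tilt [ 1.0e-04  2.4e-03 -1.0e+00] F [0.1 0.5 4.1] op 0.0097 gf 30.5
units [ 0.152 -0.023  0.1  ] yaw 83.18 turnz -0.0003773295565552972
```

{"method": "jog_arm", "body": {"plan": [[-0.2, 0, -0.06, 0, 0, 0, -1], [-0.5, 0, 0, 0, 0, 0, -1], [-0.6, 0, 0, 0, 0, 0, -1], [-0.6, 0, 0, 0, 0, 0, -1], [-0.6, 0, 0, 0, 0, 0, -1], [-0.6, 0, 0, 0, 0, 0, -1], [-0.5, 0, 0, 0, 0, 0, -1], [-0.4, 0, 0, 0, 0, 0, -1]]}}

```text
t: 28.1
tool_pos: [0.6027, -0.0532, 0.0721]
tool_rot: [-2.35, -2.085, -0.0]
contact_force: [-0.6, 3.9, 3.4]
opening: 0.0096
grip_force: 30.5
```

```bash
python3 -c "
from h import *
togo([.6133-.137*.1185,.0272-.137*.993,.07])"
```

```text
t 28.1 pos [ 0.6027 -0.0532  0.0721] tilt [ 2.e-04  2.e-04 -1.e+00] F [-0.6  3.9  3.4] op 0.0096 gf 30.5
units [-2.798  0.05   0.102] yaw 83.14 turnz -0.0012626420156670469
```

{"method": "jog_arm", "body": {"plan": [[-0.3, 0, -0.05, 0, 0, 0, -1], [-0.6, 0, 0, 0, 0, 0, -1], [-0.6, 0, 0, 0, 0, 0, -1], [-0.5, 0, 0, 0, 0, 0, -1], [-0.3, 0, 0, 0, 0, 0, -1], [-0.1, 0, 0, 0, 0, 0, -1]]}}

```text
t: 28.7
tool_pos: [0.5965, -0.1008, 0.0723]
tool_rot: [-2.35, -2.084, 0.002]
contact_force: [-1.6, -0.2, -2.6]
opening: 0.0098
grip_force: 29.6
```

```bash
python3 -c "
from h import *
togo([.6133-.137*.1185,.0272-.137*.993,.07])"
```

```text
t 28.7 pos [ 0.5965 -0.1008  0.0723] tilt [-3.0e-04 -1.2e-03 -1.0e+00] F [-1.6 -0.2 -2.6] op 0.0098 gf 29.6
units [-0.396  0.076  0.114] yaw 83.12 turnz -0.001749821540541537
```

{"method": "jog_arm", "body": {"plan": [[-0.1, 0, 0.03, 0, 0, 0, -1], [-0.1, 0, 0, 0, 0, 0, -1], [-0.08, 0, 0, 0, 0, 0, -1]]}}

```text
t: 29.0
tool_pos: [0.5963, -0.1053, 0.0721]
tool_rot: [-2.349, -2.086, 0.0]
contact_force: [-0.2, 0.8, -2.0]
opening: 0.0094
grip_force: 29.6
```

{"method": "jog_arm", "body": {"plan": [[-0.05, 0, 0, 0, 0, 0, -1], [-0.05, 0, 0, 0, 0, 0, -1], [-0.05, 0, 0, 0, 0, 0, -1]]}}

```text
t: 29.3
tool_pos: [0.5961, -0.1083, 0.0723]
tool_rot: [-2.349, -2.086, 0.0]
contact_force: [1.2, -0.6, -2.5]
opening: 0.0098
grip_force: 29.6
```

{"method": "jog_arm", "body": {"plan": [[-0.05, 0, 0.02, 0, 0, 0, -1], [-0.05, 0, 0, 0, 0, 0, -1], [-0.05, 0, 0, 0, 0, 0, -1]]}}

```text
t: 29.6
tool_pos: [0.5959, -0.1113, 0.0721]
tool_rot: [2.349, 2.085, 0.001]
contact_force: [0.2, 0.1, -1.8]
opening: 0.0098
grip_force: 29.7
```

{"method": "jog_arm", "body": {"plan": [[-0.05, 0, 0, 0, 0, 0, -1], [-0.05, 0, 0, 0, 0, 0, -1], [-0.05, 0, 0, 0, 0, 0, -1]]}}

```text
t: 29.9
tool_pos: [0.5955, -0.1143, 0.0721]
tool_rot: [2.35, 2.085, 0.001]
contact_force: [1.2, 1.1, -0.5]
opening: 0.0093
grip_force: 29.8
```

{"method": "jog_arm", "body": {"plan": [[-0.05, 0, 0, 0, 0, 0, -1], [-0.05, 0, 0, 0, 0, 0, -1], [-0.05, 0, 0, 0, 0, 0, -1]]}}

```text
t: 30.2
tool_pos: [0.5952, -0.1173, 0.0721]
tool_rot: [2.35, 2.085, 0.0]
contact_force: [-0.2, 1.5, 0.5]
opening: 0.0097
grip_force: 29.9
```

{"method": "jog_arm", "body": {"plan": [[-0.05, 0, 0, 0, 0, 0, -1], [-0.05, 0, 0, 0, 0, 0, -1], [-0.05, 0, 0, 0, 0, 0, -1]]}}

```text
t: 30.5
tool_pos: [0.5948, -0.1203, 0.0721]
tool_rot: [2.35, 2.085, 0.001]
contact_force: [-0.5, 3.1, 1.0]
opening: 0.0092
grip_force: 30.1
```

{"method": "jog_arm", "body": {"plan": [[-0.05, 0, 0, 0, 0, 0, -1], [-0.05, 0, 0, 0, 0, 0, -1], [-0.05, 0, 0, 0, 0, 0, -1]]}}

```text
t: 30.8
tool_pos: [0.5944, -0.1233, 0.072]
tool_rot: [2.35, 2.085, 0.0]
contact_force: [1.4, 4.0, 2.4]
opening: 0.0101
grip_force: 30.4
```

{"method": "jog_arm", "body": {"plan": [[-0.05, 0, -0.03, 0, 0, 0, -1], [-0.05, 0, 0, 0, 0, 0, -1]]}}

```text
t: 31.0
tool_pos: [0.5936, -0.1253, 0.072]
tool_rot: [-2.349, -2.085, 0.001]
contact_force: [0.7, 2.5, -0.7]
opening: 0.01
grip_force: 29.8
```

{"method": "jog_arm", "body": {"plan": [[-0.05, 0, 0, 0, 0, 0, -1], [-0.05, 0, 0, 0, 0, 0, -1]]}}

```text
t: 31.2
tool_pos: [0.5935, -0.1257, 0.072]
tool_rot: [-2.348, -2.083, -0.003]
contact_force: [0.7, 7.8, -0.2]
opening: 0.0099
grip_force: 29.8
```

Contact felt: 7.8 N, and the dog stopped. I'll relieve the push and lift.

{"method": "jog_arm", "body": {"plan": [[0.06, 0, 0, 0, 0, 0, -1], [0.04, 0, 0, 0, 0, 0, -1], [0, 0, 0, 0, 0, 0, -1]]}}

```text
t: 31.5
tool_pos: [0.5936, -0.1253, 0.0721]
tool_rot: [-2.349, -2.085, 0.002]
contact_force: [-0.4, 0.8, -3.4]
opening: 0.0094
grip_force: 29.5
```

{"method": "jog_arm", "body": {"plan": [[0, 0, -0.05, 0, 0, 0, -1], [0, 0, -0.05, 0, 0, 0, -1], [0, 0, -0.05, 0, 0, 0, -1], [0, 0, 0, 0, 0, 0, -1]]}}

```text
t: 31.9
tool_pos: [0.5941, -0.1254, 0.0757]
tool_rot: [2.349, 2.085, -0.0]
contact_force: [-1.0, 0.7, -1.2]
opening: 0.0095
grip_force: 29.5
```

{"method": "jog_arm", "body": {"plan": [[0, 0, -0.3, 0, 0, 0, -1], [0, 0, -0.6, 0, 0, 0, -1], [0, 0, -0.9, 0, 0, 0, -1], [0.3, 0, -1, 0, 0, 0, -1], [0.7, -0.2, -1, 0, 0, 0, -1], [1, -0.35, -0.9, 0, 0, 0, -1], [1, -0.35, 0, 0, 0, 0, -1], [1, -0.35, 0, 0, 0, 0, -1]]}}

```text
t: 32.7
tool_pos: [0.5797, -0.0426, 0.1725]
tool_rot: [2.347, 2.082, 0.004]
contact_force: [-1.0, 0.3, -2.6]
opening: 0.0094
grip_force: 29.6
```

{"method": "jog_arm", "body": {"plan": [[1, -0.35, 0, 0, 0, 0, -1], [1, -0.35, 0, 0, 0, 0, -1], [1, -0.35, 0, 0, 0, 0, -1], [1, -0.35, 0, 0, 0, 0, -1], [1, -0.35, 0, 0, 0, 0, -1], [1, -0.35, 0, 0, 0, 0, -1], [1, -0.35, 0, 0, 0, 0, -1], [1, -0.35, 0, 0, 0, 0, -1]]}}

```text
t: 33.5
tool_pos: [0.5425, 0.1234, 0.1712]
tool_rot: [2.348, 2.084, 0.003]
contact_force: [0.3, -0.0, -2.2]
opening: 0.0097
grip_force: 29.6
```

{"method": "jog_arm", "body": {"plan": [[1, -0.35, 0, 0, 0, 0, -1], [1, -0.35, 0, 0, 0, 0, -1], [1, -0.35, 0, 0, 0, 0, -1], [1, -0.35, 0, 0, 0, 0, -1], [1, -0.35, 0, 0, 0, 0, -1], [1, -0.35, 0, 0, 0, 0, -1], [1, -0.35, 0, 0, 0, 0, -1], [1, -0.35, 0, 0, 0, 0, -1]]}}

```text
t: 34.3
tool_pos: [0.5059, 0.2891, 0.1712]
tool_rot: [2.349, 2.085, 0.003]
contact_force: [0.2, 0.2, -2.1]
opening: 0.0095
grip_force: 29.6
```

```bash
python3 -c "
from h import *
togo([.49,.367,.073])"
```

```text
t 34.3 pos [0.5059 0.2891 0.1712] tilt [ 8.0e-04  2.3e-03 -1.0e+00] F [ 0.2  0.2 -2.1] op 0.0095 gf 29.6
units [ 3.769 -1.264  4.911] yaw 83.18 turnz -0.0005067914160766426
```

{"method": "jog_arm", "body": {"plan": [[1, -0.34, 0, 0, 0, 0, -1], [1, -0.34, 0, 0, 0, 0, -1], [1, -0.34, 0, 0, 0, 0, -1], [0.65, -0.2, 0, 0, 0, 0, -1], [0, 0, 0, 0, 0, 0, -1], [0, 0, 0.8, 0, 0, 0, -1], [0, 0, 1, 0, 0, 0, -1], [0, 0, 1, 0, 0, 0, -1]]}}

```text
t: 35.1
tool_pos: [0.4901, 0.3624, 0.112]
tool_rot: [2.35, 2.084, -0.001]
contact_force: [-0.3, -0.7, -2.4]
opening: 0.0101
grip_force: 29.6
```

{"method": "jog_arm", "body": {"plan": [[0, 0, 1, 0, 0, 0, -1], [0, 0, 0.6, 0, 0, 0, -1], [0, 0, 0.3, 0, 0, 0, -1], [0, 0, 0.1, 0, 0, 0, -1], [0, 0, 0, 0, 0, 0, -1]]}}

```text
t: 35.6
tool_pos: [0.4904, 0.3636, 0.0739]
tool_rot: [2.35, 2.085, 0.001]
contact_force: [0.2, -0.2, -2.1]
opening: 0.0099
grip_force: 29.5
```

{"method": "jog_arm", "body": {"plan": [[0, 0, 0.06, 0, 0, 0, -1], [0, 0, 0.04, 0, 0, 0, -1], [0, 0, 0, 0, 0, 0, -0.7], [0, 0, 0, 0, 0, 0, -0.4], [0, 0, 0, 0, 0, 0, 0], [0, 0, 0, 0, 0, 0, 0], [0, 0, 0, 0, 0, 0, 0]]}}

```text
t: 36.3
tool_pos: [0.4901, 0.3637, 0.0717]
tool_rot: [2.35, 2.085, 0.001]
contact_force: [0.3, -0.7, 0.5]
opening: 0.0427
grip_force: 0.0
```

{"method": "jog_arm", "body": {"plan": [[0, 0, -0.5, 0, 0, 0, 0], [0, 0, -1, 0, 0, 0, 0], [0, 0, -1, 0, 0, 0, 0], [0, 0, -1, 0, 0, 0, 0], [0, 0, -1, 0, 0, 0, 0], [0, 0, -1, 0, 0, 0, 0], [-1, 0, -0.5, 0, 0, 0, 0], [-1, 0, 0, 0, 0, 0, 0]]}}

```text
t: 37.1
tool_pos: [0.4864, 0.3244, 0.1951]
tool_rot: [2.347, 2.086, 0.008]
contact_force: [0.3, 0.7, -0.3]
opening: 0.0429
grip_force: 0.0
```

{"method": "jog_arm", "body": {"plan": [[-1, 0, 0, 0, 0, 0, 0], [-1, 0, 0, 0, 0, 0, 0], [-1, 0, 0, 0, 0, 0, 0], [-1, 0, 0, 0, 0, 0, 0], [-1, 0, 0, 0, 0, 0, 0], [-1, 0, 0, 0, 0, 0, 0], [-1, 0, 0, 0, 0, 0, 0], [0, 0, 0, 0, 0, 0, 0]]}}

```text
t: 37.9
tool_pos: [0.4686, 0.1834, 0.1923]
tool_rot: [2.352, 2.082, 0.001]
contact_force: [-0.4, -0.2, -0.0]
opening: 0.0426
grip_force: 0.0
```

```bash
python3 -c "
from h import *
togo([.49,.367,.073])
b=[]
for n,s in (('top',(slice(100,340),slice(90,560))),('side',(slice(100,400),slice(200,450)))):
    im,d=ctrl.get_image(n); c=im[s][...,::-1]; b.append(cv2.resize(c,(470 if n=='top' else 300,int((470 if n=='top' else 300)*c.shape[0]/c.shape[1])),interpolation=cv2.INTER_CUBIC))
H=max(x.shape[0] for x in b); b=[cv2.copyMakeBorder(x,0,H-x.shape[0],0,5,0) for x in b]
cv2.imwrite('pics/p5.png',np.clip(np.hstack(b)*1.4,0,255).astype(np.uint8))
"
```

```text
t 37.9 pos [0.4686 0.1834 0.1923] tilt [-1.0e-04  1.1e-03 -1.0e+00] F [-0.4 -0.2 -0. ] op 0.0426 gf 0.0
units [ 9.24  -0.058  5.965] yaw 83.04 turnz -0.0034931865824458126
```

View pics/p5.png

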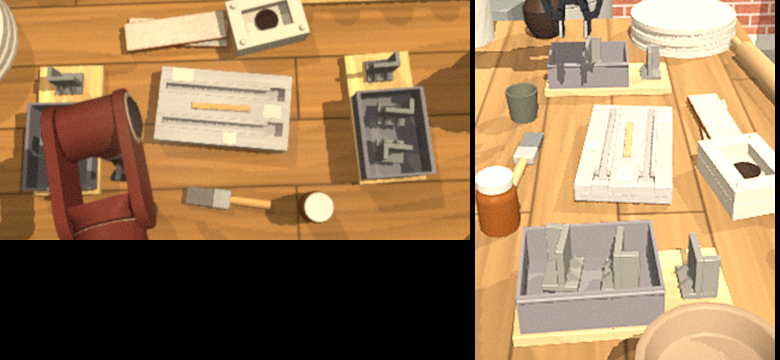

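The bed is empty except for the knife at (220,107). Two dogs are in the left bin, and dog_b is in the right bin at (593,50). Everything else is where it was, and the arm is clear.

```bash
python3 -c "
from station import ctrl
print(ctrl.finish_job())"
```

```text
the job is handed in; nothing more can be done
None
```

All three dogs are off the bed and the job is handed in at about 38 s: dog_a and dog_c stand in the left-hand bin, dog_b is in the right-hand bin, and nothing else on the bench looks disturbed.

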